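# Ease the tall strip bin down onto its stop bar

### The arm

A 7-joint arm with a two-finger parallel gripper is mounted at the origin on the work surface. World frame = base frame: x ahead of the robot, y to its left, z up, the work surface at z = 0. Lengths are in m, angles in rad, forces in N, time in s.
With the tool pointing down it reaches from about 0.425 to 1.025 m from the base axis. Payload 9.4 kg.
Tool frame: the origin (TCP) lies on the centre line of the jaws, within the pads' length; the fingertips stand 17 mm ahead of it and the grasp point (between the pads) lies 2 mm behind it; z points along the fingers, y is the direction in which the jaws open and shut (so a half turn about z gives the same grasp; the last joint's range is limited). The gripper opens to 85 mm and grips with 20 to 120 N. Pads are 22 mm wide; open, the fingers measure 114 mm over their backs; the gripper's body (76 mm by 85 mm) begins 54 mm behind the grasp point. The pads swing forward as they close: fully open they stand 13 mm farther back than shut.
Start: joints at [-1.186, 0.599, -0.003, 1.599, 0.002, 0.943, -0.08], TCP at [0.323, 0.649, 0.248] pointing down, gripper open.
Joint ranges: [-2.57, 2.57], [-0.35, 1.97], [-1.29, 1.29], [0.11, 2.56], [-1.05, 4.19], [0.11, 1.86], [-2.63, 2.63]. Speed limits (rad/s): [2.22, 2.22, 3.01, 3.01, 3.14, 3.14, 3.14].

### API

Orientations are given as [roll, pitch, yaw] about the fixed x, y, z axes, in that order (R = Rz(yaw) Ry(pitch) Rx(roll)).
In Python, from workcell import r, camera, camera_info gives the robot as it stands.
- The arm moves only by the tool send_rows, never from a script. Its argument "deltas" is one flat list of numbers, 6 for each row, row after row: the shift along the world's x, y, z in m, then the turn, a rotation vector about the world's x, y, z in degrees. A call has 1 to 8 rows; each row is the pose to reach, as a shift and turn from the pose commanded when the call began; what a row does not reach only later rows make up. A row lasts 1/12 s, in which the tool goes at most 41.7 mm and 7.16 degrees, less where a joint would pass 70% of its speed; a pose out of reach is approached as far as the arm can. A call with a gripper value outside its range is refused whole. "gripper" is the opening in per cent of the stroke, from 0 (shut) to 100 (fully open), set as the call begins (left out, the last holds). The fingers move at their own pace and stop on an object; "grip_force" is the grip in N (left out, the last holds). Time passes only in rows, so rows that repeat a pose let the fingers close. It gives the time, the measured TCP pose, the force and the opening at its end, in the units of the state.
- r.get_state(): the state, without advancing time (a new reading comes with each control period).
- camera(name): name is "scene" or "top" or "wrist"; returns the picture (384x512x3 uint8, red, green, blue); there is no depth.
- camera_info(name): a dict with "fovy" (degrees; the focal length in pixels is half the picture's height over the tangent of half this angle, whatever the lens; pixels are square), "cx", "cy" (the principal point, pixels), "rvec" (rotation vector, rad) and "tvec" (3), from world to camera coordinates, as OpenCV has them. Camera axes: x right, y down, z forward; pixel columns grow to the right and rows downward; lengths in m; the calibration is good to about 2 mm. A picture is of the moment at which its call begins: read the wrist's pose just before it. camera_info takes no time and is no camera call; for the wrist camera it gives the pose at the moment of the call.
- r.close_job(): hands the job in, once; it reports no verdict.
The state is a dict: "t": time; "q": joint angles; "joint_vel": joint speeds; "tau": joint torques, N m; "tool_pos": TCP position; "tool_rot": TCP orientation; "force": force on the tool from outside, world axes, zero at the start; "wrist_torque": the same for the moment, N m; "gripper_width": opening from 0.0 (shut) to 1.0 (fully open).
Only numpy, scipy, OpenCV 4.12 (cv2) and the standard library are available. Lean on these libraries where they do the work, as an engineer would, in place of code of your own. Each camera call takes 0.05 s, during which the arm holds its last target. There are 200 camera calls.

### The job

Tip the tall blue strip bin over towards the padded stop bar and ease it down, its foot staying where it stands, until its side rests squarely on the bar with its mouth sticking out past it towards the trimmer, ready to be filled. Only push and steady it lightly with the fingers, for instance inside its mouth; do not pinch, lift, drag or carry it, and do not let it fall onto the bar: keep it steadied all the way down. Leave the other things where they are and finish with the hand clear.

Things in the scene. Friction and masses are not known exactly. Their poses are not given: they have to be found in the camera images.
- bin: the tall strip bin: empty open-topped blue plastic box, white rim, 80 mm (its x) by 100 mm (its y) outside, 220 mm tall, walls 3 mm (mouth 74 x 94 mm inside, straight down to a 4 mm floor), about 0.3 kg, loose, centre of mass about 100 mm up. Origin at the centre of its underside; z points up to its mouth; x points to the stop bar, the way it must tip.
- bin_foot (a point): middle of the bin's bottom edge on the stop bar's side: 40 mm along the bin's x from its origin, at table height. The bin pivots on this edge, held only by friction on the table. It balances when tipped about 0.38 rad (22 degrees) and falls by itself beyond that.
- bin_mouth (a point): centre of the bin's mouth, level with its rim, 220 mm along the bin's z from its origin. With the bin resting on the bar, tipped about 1.2 rad (70 degrees), it lies about 60 mm past the bar.
- stop: the stop: a fixed black padded round bar, 24 mm thick, 156 mm long along its y, on two aluminium posts (48 mm high, 84 mm either side of the middle) on a 60 x 190 x 6 mm foot plate. Origin on the table under the bar's middle; x level, away from the standing bin (the way it tips), z up. The bin stands 150 to 185 mm behind it (centre to centre), up to 0.1 rad off square.
- stop_top (a point): top of the bar at its middle, 50 mm above the table; the bin's +x wall comes to rest on it
- canister: white wipes canister with a blue label, round, 76 mm across, 190 mm tall; origin at the centre of its underside. Not part of the job.
- can: red drinks can, 66 mm across, 122 mm tall; origin at the centre of its underside. Not part of the job.
- glue: white glue bottle, yellow label and orange cap, 48 mm across, 130 mm tall; origin at the centre of its underside. Not part of the job.
- tape: yellow roll of tape lying flat, 90 mm across, 24 mm high; origin at the centre of its underside. Not part of the job.
- driver: red-handled screwdriver lying on the table, along its x axis; origin on its underside. Not part of the job.
- marker: black marker lying on the table, 14 mm thick, 130 mm long along its x axis. Not part of the job.
- carton: small closed green carton, 60 x 80 x 50 mm; origin at the centre of its underside. Not part of the job.
Things that resemble listed ones, but are neither listed nor needed, are in the scene too. There is more than one size of the bin; the one meant has the size given above.

How it is judged:
By the outcome, as a careful person would: the job done as asked, in the order asked, and still so for the second after the job is handed in, with the robot touching nothing.
It also fails if it takes over 48 s, if anything falls off the work surface, if the arm or the gripper's body presses on something with over 40 N, if the wrist force passes 120 N, or if a joint passes its speed limit or range.

## Working session

There is one attempt and no reset: what is moved stays moved. The work goes in short steps, Python scripts to look and compute and a tool call to move; the robot and the scene stay as the last step left them, time stands still between calls to the robot, and variables do not carry over. Pictures are saved under pics/ and viewed, about 8 in all and at most 12, crops included, and the job is handed in when it is done.

Besides the shell and the picture viewer there is one more tool, called by a JSON object that holds its "fn" and its "kwargs", one argument or row to a line. send_rows: Moves the arm, as the interface text tells. Its arguments: {"type":"object","properties":{"deltas":{"type":"array","items":{"type":"number"}},"gripper":{"type":"number"},"grip_force":{"type":"number"}},"required":["deltas"]}

```bash
mkdir -p pics; cat > h.py <<'E'
import numpy as np, cv2
from workcell import r, camera, camera_info
def cam(n):
    i=camera_info(n); im=camera(n); return i,im
def P(i):
    f=192/np.tan(np.radians(i['fovy'])/2); K=np.array([[f,0,i['cx']],[0,f,i['cy']],[0,0,1]])
    R=cv2.Rodrigues(np.array(i['rvec'],float))[0]; return K,R,np.array(i['tvec'],float).ravel()
def ray(i,uv,z):
    K,R,t=P(i); d=R.T@np.linalg.inv(K)@np.array([uv[0],uv[1],1.]); c=-R.T@t
    return c+d*(z-c[2])/d[2]
def proj(i,X):
    K,R,t=P(i); p=(K@(R@np.atleast_2d(X).T+t[:,None])); return (p[:2]/p[2]).T
E
python3 - <<'E'
from h import *
s=r.get_state();print({k:np.round(v,3) for k,v in s.items()})
for n in('scene','top'):
    i,im=cam(n);print(n,i);cv2.imwrite(f'pics/{n}1.png',cv2.cvtColor(im,4))
    np.save(n+'1.npy',im)
E
```

```text
{'t': np.float64(0.0), 'q': array([-1.186,  0.6  , -0.003,  1.6  ,  0.002,  0.943, -0.08 ]), 'joint_vel': array([-0.   ,  0.001,  0.   , -0.001, -0.001, -0.001, -0.   ]), 'tau': array([-1.0000e-03, -7.7646e+01,  1.5640e+00, -2.5802e+01,  1.2000e-02,
        9.0000e-03,  0.0000e+00]), 'tool_pos': array([0.323, 0.649, 0.247]), 'tool_rot': array([-3.14,  0.  ,  2.68]), 'force': array([-0.284, -0.163, -0.087]), 'wrist_torque': array([ 0.001, -0.023,  0.063]), 'gripper_width': np.float64(1.003)}
scene {'fovy': 44.278992141614694, 'cx': 255.86079514496598, 'cy': 189.10409873876765, 'rvec': array([ 2.1571782 ,  0.48722886, -0.27512702]), 'tvec': array([-0.45955074,  0.0098351 ,  1.7511219 ])}
top {'fovy': 48.20622630650173, 'cx': 251.21679942959298, 'cy': 191.397793406785, 'rvec': array([ 2.11511944, -2.15852093,  0.19974442]), 'tvec': array([0.06282796, 0.51378546, 1.10600348])}
```

View pics/scene1.png

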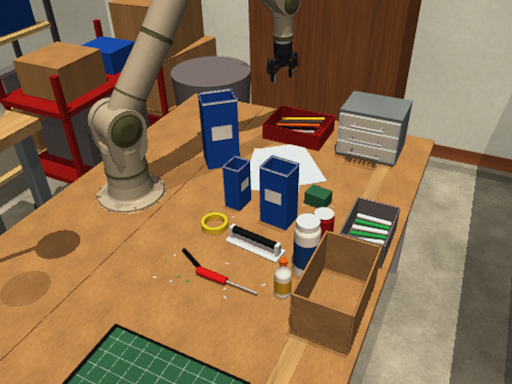

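View pics/top1.png

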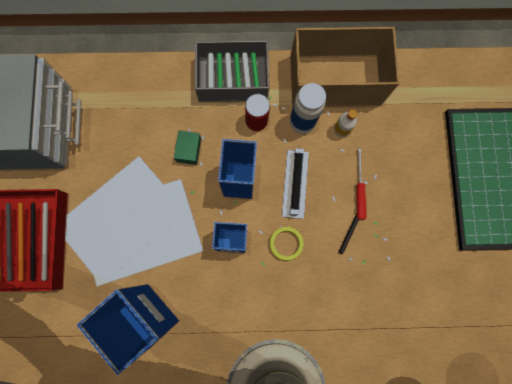

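The bin in question is the middle one: rim at about (238,168) in the top view, with the stop bar at about (296,183). The large bin at (125,325) and the small one at (230,237) are look-alikes. The bin tips towards world −y. Next I measure the bin and bar.

```bash
python3 - <<'E'
from h import *
im=np.load('top1.npy');i=camera_info('top')
hsv=cv2.cvtColor(im,cv2.COLOR_RGB2HSV)
c=im[125:225,205:325];cv2.imwrite('pics/crop1.png',cv2.resize(cv2.cvtColor(c,4),None,fx=6,fy=6,interpolation=2))
m=cv2.inRange(hsv,(100,120,30),(130,255,255));m[:130]=0;m[212:]=0;m[:,:200]=0;m[:,270:]=0
n,l,st,_=cv2.connectedComponentsWithStats(m);k=1+np.argmax(st[1:,4]);print(st[k])
b=cv2.minAreaRect(np.argwhere(l==k)[:,::-1].astype(np.float32));print(b)
g=cv2.cvtColor(im,cv2.COLOR_RGB2GRAY)
# bar: dark
m=(g<50).astype(np.uint8);m[:, :280]=0;m[:,312:]=0;m[:145]=0;m[220:]=0
n,l,st,ce=cv2.connectedComponentsWithStats(m);k=1+np.argmax(st[1:,4])
b=cv2.minAreaRect(np.argwhere(l==k)[:,::-1].astype(np.float32));print('bar',b)
pts=cv2.boxPoints(b);print(np.array([ray(i,p,.04) for p in pts]).round(4))
print('centre',ray(i,b[0],.045).round(4))
m=(hsv[...,2]>165)&(hsv[...,1]<60);m=m.astype(np.uint8);m[:, :275]=0;m[:,315:]=0;m[:142]=0;m[225:]=0
b=cv2.minAreaRect(np.argwhere(m>0)[:,::-1].astype(np.float32));print('plate',b);print(np.array([ray(i,p,.006) for p in cv2.boxPoints(b)]).round(4),ray(i,b[0],.006))
E
```

```text
[ 219  142   37   56 1709]
((236.3442840576172, 169.21310424804688), (33.679298400878906, 54.32144546508789), 5.19442892074585)
bar ((296.2206115722656, 180.63235473632812), (7.132774829864502, 54.914695739746094), 4.398705005645752)
[[ 0.4693 -0.052   0.04  ]
 [ 0.6201 -0.0691  0.04  ]
 [ 0.6182 -0.0886  0.04  ]
 [ 0.4675 -0.071   0.04  ]]
centre [ 0.5419 -0.0694  0.045 ]
plate ((294.9454345703125, 182.73670959472656), (20.388586044311523, 68.33131408691406), 4.236394882202148)
[[ 0.4513 -0.0319  0.006 ]
 [ 0.6443 -0.0527  0.006 ]
 [ 0.6389 -0.11    0.006 ]
 [ 0.446  -0.0877  0.006 ]] [ 0.54376567 -0.07044769  0.006     ]
```

View pics/crop1.png

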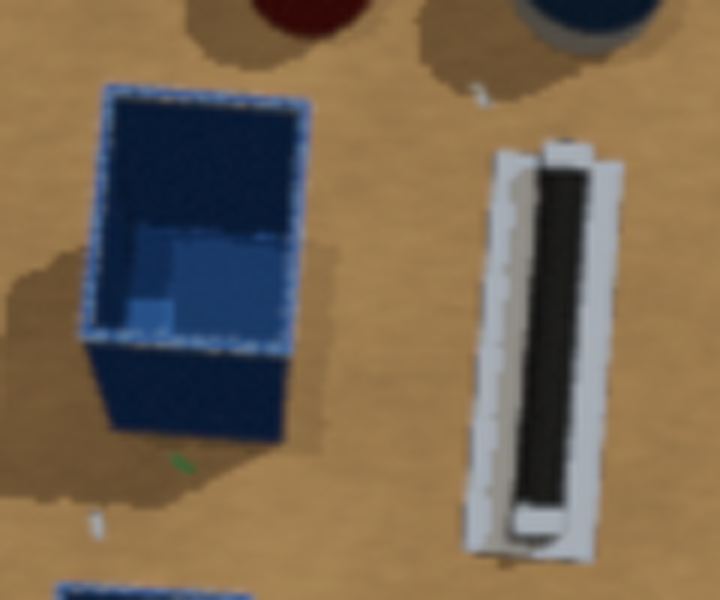

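The bin stands about square to the bar (crop rim corners roughly (106,88), (311,101), (291,355), (81,342)). Now its pose, then free-air moves.

```bash
python3 - <<'E'
from h import *
i=camera_info('top');o=np.array([205,125])
c=[(107,89),(310,102),(291,354),(82,341)]
W=np.array([ray(i,(np.array(p)+.5)/6-.5+o,.219) for p in c]);print(W.round(4));print(W.mean(0))
for a,b in((0,1),(3,2),(0,3),(1,2)): d=W[b]-W[a];print(np.linalg.norm(d).round(4),np.degrees(np.arctan2(d[1],d[0])).round(1))
# base corners (z=0) of near face: (113,428),(284,441)
for p in((113,429),(283,441)):print(ray(i,(np.array(p)+.5)/6-.5+o,0).round(4))
for n,uv,z in(('canister',(312,96),.19),('glue',(352,113),.13),('can',(258,106),.122),('small',(230,231),.15),('driver',(361,200),.02)):print(n,ray(i,uv,z).round(3))
E
```

```text
[[0.6078 0.1191 0.219 ]
 [0.6012 0.0409 0.219 ]
 [0.5024 0.0504 0.219 ]
 [0.5089 0.1295 0.219 ]]
[0.55506836 0.08497835 0.219     ]
0.0785 -94.8
0.0794 -94.7
0.0994 174.0
0.0993 174.5
[0.511  0.1292 0.    ]
[0.5038 0.0506 0.    ]
canister [ 0.722 -0.098  0.19 ]
glue [ 0.699 -0.209  0.13 ]
can [0.725 0.031 0.122]
small [0.401 0.107 0.15 ]
driver [ 0.49  -0.248  0.02 ]
```

{"fn": "send_rows", "kwargs": {
  "deltas": [0.03,-0.04,0.03,0,0,-3,0.06,-0.08,0.06,0,0,-6,0.08,-0.12,0.09,0,0,-9,0.1,-0.16,0.1,0,0,-10,0.12,-0.2,0.1,0,0,-10,0.14,-0.24,0.1,0,0,-10,0.15,-0.28,0.1,0,0,-10,0.15,-0.32,0.1,0,0,-10],
  "gripper": 45
}}

```text
t: 0.77
tool_pos: [0.4647, 0.3734, 0.3468]
tool_rot: [3.141, 0.001, 2.504]
force: [0.6, 0.5, -0.4]
gripper_width: 0.449
```

{"fn": "send_rows", "kwargs": {
  "deltas": [0.012,-0.036,0,0,0,4,0.024,-0.072,0,0,0,8,0.036,-0.108,0,0,0,12,0.048,-0.144,0,0,0,16,0.06,-0.18,0,0,0,20,0.07,-0.216,0,0,0,24,0.08,-0.25,0,0,0,28,0.09,-0.287,0,0,0,31.5]
}}

```text
t: 1.43
tool_pos: [0.5533, 0.0869, 0.3465]
tool_rot: [3.141, -0.0, 3.059]
force: [0.3, -0.0, 0.2]
gripper_width: 0.446
```

```bash
python3 - <<'E'
from h import *
s=r.get_state();print(s['t'],s['q'].round(3),s['tool_pos'].round(4),s['tool_rot'].round(3))
E
```

```text
1.4333 [-0.297  0.297  0.052  1.865 -0.019  0.98   1.252] [0.5533 0.0869 0.3465] [ 3.141 -0.     3.059]
```

{"fn": "send_rows", "kwargs": {
  "deltas": [0,-0.015,0,4.98,-0.45,0,0,-0.03,0,9.96,-0.91,0,0,-0.045,0,14.94,-1.36,0,-0.005,-0.06,0,19.9,-1.8,0,-0.005,-0.075,0,24.9,-2.3,0,-0.01,-0.09,0,29.9,-2.7,0,-0.01,-0.1,0,34.9,-3.2,0,-0.01,-0.11,0,39.8,-3.6,0]
}}

```text
t: 2.1
tool_pos: [0.5432, -0.0231, 0.3471]
tool_rot: [2.44, 0.004, 3.052]
force: [0.6, -0.0, 0.1]
gripper_width: 0.446
```

{"fn": "send_rows", "kwargs": {
  "deltas": [0,-0.015,0,4.98,-0.45,0,0,-0.03,0,9.96,-0.91,0,0,-0.045,0,14.94,-1.36,0,-0.005,-0.06,0,19.9,-1.8,0,-0.005,-0.075,0,24.9,-2.3,0,-0.01,-0.09,0,29.9,-2.7,0,-0.01,-0.1,0,29.9,-2.7,0,-0.01,-0.11,0,29.9,-2.7,0]
}}

```text
t: 2.77
tool_pos: [0.5331, -0.1331, 0.3453]
tool_rot: [1.921, 0.001, 3.051]
force: [0.7, 0.4, 0.6]
gripper_width: 0.451
```

```bash
python3 - <<'E'
from h import *
from scipy.spatial.transform import Rotation as R
s=r.get_state();print(s['t'],s['q'].round(3),s['tool_pos'].round(4),s['tool_rot'].round(3));print(R.from_euler('xyz',s['tool_rot']).as_matrix().round(3))
E
```

```text
2.7667 [ 0.703  0.645 -0.145  1.835 -0.917  1.522  2.528] [ 0.5331 -0.1331  0.3453] [1.921e+00 1.000e-03 3.051e+00]
[[-0.996  0.03   0.085]
 [ 0.091  0.342  0.935]
 [-0.001  0.939 -0.343]]
```

{"fn": "send_rows", "kwargs": {
  "deltas": [0,0,-0.035,0,0,0,0,0,-0.07,0,0,0,0,0,-0.105,0,0,0,0,0,-0.14,0,0,0,0,0,-0.175,0,0,0,0,0,-0.21,0,0,0,0,0,-0.235,0,0,0,0,0,-0.235,0,0,0]
}}

```text
t: 3.43
tool_pos: [0.5328, -0.1318, 0.1077]
tool_rot: [1.921, -0.0, 3.052]
force: [-0.6, 0.5, -0.6]
gripper_width: 0.45
```

```bash
python3 - <<'E'
from h import *
s=r.get_state();print(s['t'],s['q'].round(3),s['tool_pos'].round(4),s['tool_rot'].round(3))
i,im=cam('scene');cv2.imwrite('pics/s2.png',cv2.cvtColor(im,4))
E
```

```text
3.4333 [ 0.913  1.037 -0.483  1.865 -0.728  1.093  2.61 ] [ 0.5328 -0.1318  0.1077] [ 1.921 -0.     3.052]
```

View pics/s2.png

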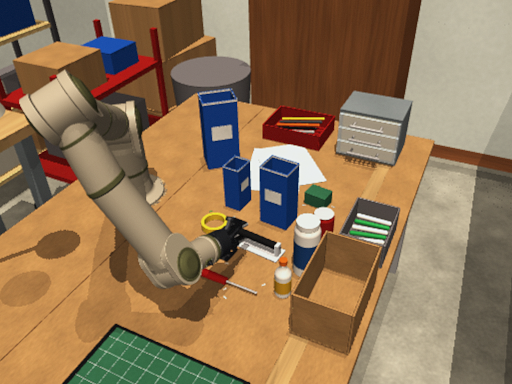

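{"fn": "send_rows", "kwargs": {
  "deltas": [0,0,0.03,-5,0.45,0,0,0,0.06,-10,0.9,0,0,0,0.09,-15,1.36,0,0,0,0.12,-20,1.8,0,0,0,0.15,-25,2.3,0,0,0,0.18,-30,2.7,0,0,0,0.21,-35,3.2,0,0,0,0.24,-40,3.6,0]
}}

```text
t: 4.15
tool_pos: [0.533, -0.1298, 0.3576]
tool_rot: [2.628, 0.008, 3.055]
force: [0.8, 0.2, -0.3]
gripper_width: 0.449
```

{"fn": "send_rows", "kwargs": {
  "deltas": [0.003,0.03,0,-5,0.45,0,0.006,0.06,0,-10,0.9,0,0.009,0.09,0,-15,1.36,0,0.012,0.12,0,-20,1.8,0,0.015,0.15,0,-25,2.3,0,0.02,0.18,0,-29.9,2.7,0,0.02,0.21,0,-29.9,2.7,0,0.022,0.218,0,-29.9,2.7,0]
}}

```text
t: 4.82
tool_pos: [0.5535, 0.0952, 0.3557]
tool_rot: [-3.142, 0.005, 3.066]
force: [0.5, -0.0, 0.3]
gripper_width: 0.452
```

{"fn": "send_rows", "kwargs": {
  "deltas": [0,0,0,0,0,-7,0,0,0,0,0,-14,0,0,0,0,0,-21,0,0,0,0,0,-28,0,0,0,0,0,-35,0,0,0,0,0,-42,0,0,0,0,0,-49,0,0,0,0,0,-56]
}}

```text
t: 5.48
tool_pos: [0.5543, 0.0871, 0.355]
tool_rot: [3.141, 0.001, 2.072]
force: [-0.2, 0.9, 0.0]
gripper_width: 0.45
```

{"fn": "send_rows", "kwargs": {
  "deltas": [0,0,0,0,0,-7,0,0,0,0,0,-14,0,0,0,0,0,-21,0,0,0,0,0,-28,0,0,0,0,0,-35,0,0,0,0,0,-42,0,0,0,0,0,-49,0,0,0,0,0,-56]
}}

```text
t: 6.15
tool_pos: [0.5543, 0.0871, 0.3549]
tool_rot: [-3.14, -0.004, 1.095]
force: [-0.3, -0.1, 0.5]
gripper_width: 0.449
```

{"fn": "send_rows", "kwargs": {
  "deltas": [0,0,0,0,0,-7,0,0,0,0,0,-14,0,0,0,0,0,-21,0,0,0,0,0,-28,0,0,0,0,0,-35,0,0,0,0,0,-42,0,0,0,0,0,-49,0,0,0,0,0,-56]
}}

```text
t: 6.82
tool_pos: [0.5544, 0.0871, 0.3548]
tool_rot: [-3.135, -0.004, 0.118]
force: [0.7, -0.8, -0.4]
gripper_width: 0.448
```

{"fn": "send_rows", "kwargs": {
  "deltas": [0,0,0,0,0,-6,0,0,0,0,0,-12,0,0,0,0,0,-12,0,0,0,0,0,-12],
  "gripper": 41
}}

```text
t: 7.15
tool_pos: [0.5547, 0.0871, 0.3539]
tool_rot: [-3.135, -0.002, -0.082]
force: [-0.2, -0.2, -0.7]
gripper_width: 0.408
```

```bash
python3 - <<'E'
from h import *
s=r.get_state();print(s['t'],s['q'].round(3),s['tool_pos'].round(4),s['tool_rot'].round(4),s['gripper_width'])
i,im=cam('wrist');cv2.imwrite('pics/w1.png',cv2.cvtColor(im,4));np.save('w1.npy',im)
c=np.array([.5550,.085]);x=np.array([-.0906,-.996]);y=np.array([.996,-.0906])
print(proj(i,[[*(c+a*.04*x+b*.05*y),.22] for a,b in((1,1),(1,-1),(-1,-1),(-1,1))]).round(1))
E
```

```text
7.15 [-0.574  0.305  0.428  1.871 -0.156  0.993 -1.732] [0.5547 0.0871 0.3539] [-3.1352e+00 -2.2000e-03 -8.2400e-02] 0.40774527115165876
[[305.5 130.1]
 [298.9 239.8]
 [212.5 238.8]
 [208.9 129.1]]
```

View pics/w1.png

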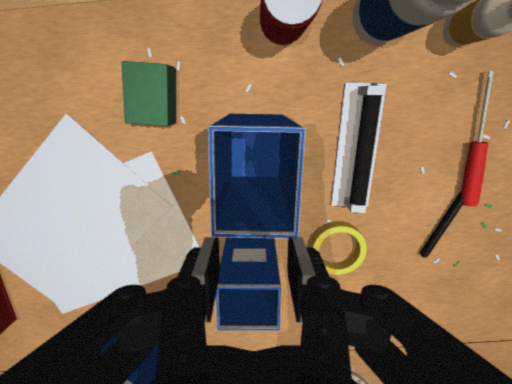

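The wrist view shows the bin's rim corners within about 2 px of prediction. Next I check the finger span in the picture against the 74 mm mouth.

```bash
python3 - <<'E'
from h import *
from scipy.spatial.transform import Rotation as R
s=r.get_state();i=camera_info('wrist');im=np.load('w1.npy')
T=R.from_euler('xyz',s['tool_rot']).as_matrix();p=np.array(s['tool_pos'])
for z in(.012,-.02):
  for x in(-.011,.011):
    q=[p+T@[x,y,z] for y in(-.032,-.0175,.0175,.032)]
    print(z,x,proj(i,q).round(0).tolist())
c=im[225:345,170:340];cv2.imwrite('pics/w1c.png',cv2.resize(cv2.cvtColor(np.clip(c.astype(int)*3,0,255).astype(np.uint8),4),None,fx=4.5,fy=4.5,interpolation=2))
E
```

```text
0.012 -0.011 [[190.0, 276.0], [219.0, 276.0], [287.0, 276.0], [316.0, 276.0]]
0.012 0.011 [[188.0, 237.0], [217.0, 237.0], [289.0, 237.0], [319.0, 237.0]]
-0.02 -0.011 [[175.0, 320.0], [210.0, 320.0], [296.0, 320.0], [331.0, 320.0]]
-0.02 0.011 [[171.0, 273.0], [208.0, 273.0], [298.0, 273.0], [335.0, 273.0]]
```

View pics/w1c.png

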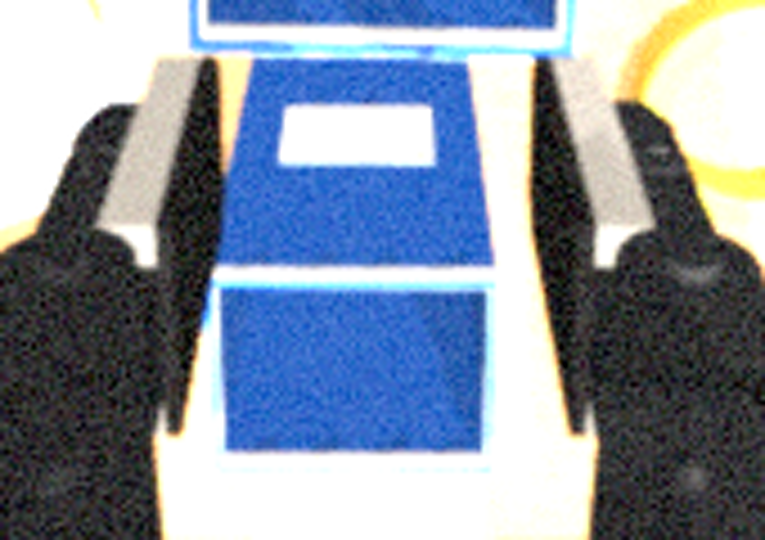

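The backs (64 mm over all at 41 %) fit in the mouth and the bin centre agrees within about 1 mm. Lowering the fingers into the mouth.

{"fn": "send_rows", "kwargs": {
  "deltas": [0,-0.002,-0.025,0,0,0,0,-0.002,-0.05,0,0,0,0,-0.002,-0.075,0,0,0,0,-0.002,-0.095,0,0,0,0,-0.002,-0.11,0,0,0,0,-0.002,-0.125,0,0,0,0,-0.002,-0.143,0,0,0,0,-0.002,-0.143,0,0,0]
}}

```text
t: 7.87
tool_pos: [0.5539, 0.0845, 0.2067]
tool_rot: [-3.138, 0.004, -0.084]
force: [-0.5, 0.5, -0.1]
gripper_width: 0.407
```

{"fn": "send_rows", "kwargs": {
  "deltas": [0,0,0,0,0,0,0,0,0,0,0,0,0,0,0,0,0,0,0,0,0,0,0,0],
  "gripper": 45
}}

```text
t: 8.2
tool_pos: [0.5558, 0.0845, 0.2098]
tool_rot: [-3.137, -0.001, -0.086]
force: [0.2, 0.5, 0.1]
gripper_width: 0.451
```

```bash
python3 - <<'E'
from h import *
s=r.get_state();print(s['t'],s['q'].round(3),s['tool_pos'].round(4),s['tool_rot'].round(4),s['gripper_width'],s['force'].round(2))
i,im=cam('wrist');cv2.imwrite('pics/w2.png',cv2.cvtColor(np.clip(im.astype(int)*2,0,255).astype(np.uint8),4))
# path plan: TCP rel. to foot (-.04,h) rotated
f=np.array([.5514,.0452]);x=np.array([-.0906,-.996]);h=s['tool_pos'][2]
for d in range(0,75,5):
    t=np.radians(d);a=-.04*np.cos(t)+h*np.sin(t);z=.04*np.sin(t)+h*np.cos(t);print(d,(f+x*a).round(4),z.round(4))
E
```

```text
8.2 [-0.5    0.473  0.356  2.032 -0.262  0.677 -1.631] [0.5558 0.0845 0.2098] [-3.1372e+00 -1.4000e-03 -8.5800e-02] 0.45092095759470496 [0.21 0.51 0.14]
0 [0.555 0.085] 0.2098
5 [0.5534 0.0667] 0.2125
10 [0.5517 0.0481] 0.2136
15 [0.55   0.0296] 0.213
20 [0.5483 0.0112] 0.2108
25 [ 0.5467 -0.007 ] 0.207
30 [ 0.545  -0.0248] 0.2017
35 [ 0.5435 -0.042 ] 0.1948
40 [ 0.542  -0.0586] 0.1864
45 [ 0.5405 -0.0744] 0.1766
50 [ 0.5392 -0.0893] 0.1655
55 [ 0.5379 -0.1031] 0.1531
60 [ 0.5368 -0.1158] 0.1395
65 [ 0.5357 -0.1273] 0.1249
70 [ 0.5348 -0.1375] 0.1093
```

View pics/w2.png

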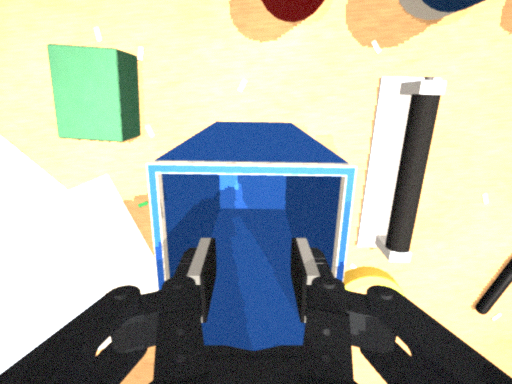

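Fingers sit inside the mouth with room on both sides, and the force reading is about zero. Starting the slow tip.

{"fn": "send_rows", "kwargs": {
  "deltas": [-0.0004,-0.0046,0.0007,1.245,-0.113,0,-0.0008,-0.0092,0.0014,2.49,-0.226,0,-0.0012,-0.0137,0.002,3.735,-0.34,0,-0.0016,-0.0183,0.0027,4.98,-0.453,0,-0.002,-0.023,0.003,6.225,-0.566,0,-0.0025,-0.0276,0.0033,7.47,-0.68,0,-0.0029,-0.0323,0.0036,8.715,-0.793,0,-0.0033,-0.0369,0.0038,9.96,-0.906,0]
}}

```text
t: 8.92
tool_pos: [0.5522, 0.0474, 0.2131]
tool_rot: [-2.962, -0.001, -0.086]
force: [-0.3, 0.1, -0.2]
gripper_width: 0.451
```

```bash
python3 - <<'E'
from h import *
s=r.get_state();print(s['t'],s['q'].round(3),s['tool_pos'].round(4),s['force'].round(2))
i,im=cam('top');cv2.imwrite('pics/t2.png',cv2.cvtColor(im,4))
i,im2=cam('scene');c=np.hstack([cv2.resize(im[110:240,180:340],None,fx=2.4,fy=2.4),cv2.resize(im2[120:250,200:360],None,fx=2.4,fy=2.4)])
cv2.imwrite('pics/t2c.png',cv2.cvtColor(c,4))
E
```

```text
8.9167 [-0.238  0.446  0.208  2.058 -0.44   0.667 -1.358] [0.5522 0.0474 0.2131] [-0.32  0.11 -0.21]
```

View pics/t2c.png

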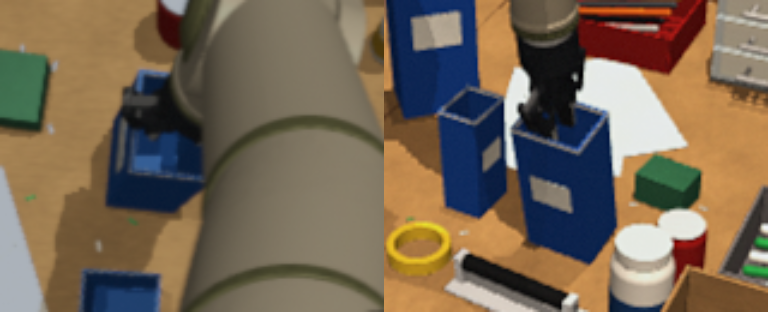

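```bash
python3 - <<'E'
from h import *
i=camera_info('scene');f=np.array([.5514,.0452]);x=np.array([-.0906,-.996]);y=np.array([.996,-.0906])
for d in(0,6,8,10):
  t=np.radians(d);P=lambda a,b,z:[*(f+x*(a*np.cos(t)+z*np.sin(t))+b*y),-a*np.sin(t)+z*np.cos(t)]
  q=proj(i,[P(0,-.05,0),P(0,.05,0),P(0,-.05,.22),P(0,.05,.22),P(-.08,-.05,.22)]);print(d,((q-[200,120])*2.4+[384,0]).round(0).tolist())
E
```

```text
0 [[527.0, 240.0], [589.0, 263.0], [525.0, 110.0], [593.0, 131.0], [555.0, 82.0]]
6 [[527.0, 240.0], [589.0, 263.0], [516.0, 119.0], [584.0, 141.0], [546.0, 85.0]]
8 [[527.0, 240.0], [589.0, 263.0], [512.0, 123.0], [581.0, 145.0], [543.0, 87.0]]
10 [[527.0, 240.0], [589.0, 263.0], [509.0, 126.0], [578.0, 149.0], [540.0, 89.0]]
```

The foot is where predicted and the tilt is about 7–8°. Carrying on.

{"fn": "send_rows", "kwargs": {
  "deltas": [-0.0004,-0.0046,0,1.245,-0.113,0,-0.0008,-0.0092,-0.0002,2.49,-0.226,0,-0.0012,-0.0139,-0.0004,3.735,-0.34,0,-0.0017,-0.0185,-0.0006,4.98,-0.453,0,-0.0021,-0.0231,-0.001,6.225,-0.566,0,-0.0025,-0.0277,-0.0015,7.47,-0.68,0,-0.0029,-0.0323,-0.0021,8.715,-0.793,0,-0.0034,-0.0369,-0.0028,9.96,-0.906,0]
}}

```text
t: 9.68
tool_pos: [0.5488, 0.0109, 0.2099]
tool_rot: [-2.788, -0.002, -0.086]
force: [0.4, 0.6, 0.1]
gripper_width: 0.45
```

{"fn": "send_rows", "kwargs": {
  "deltas": [-0.0004,-0.0046,-0.0008,1.245,-0.113,0,-0.0008,-0.0091,-0.0018,2.49,-0.226,0,-0.0012,-0.0137,-0.0028,3.735,-0.34,0,-0.0016,-0.0182,-0.0038,4.98,-0.453,0,-0.002,-0.0226,-0.005,6.225,-0.566,0,-0.0025,-0.0271,-0.0063,7.47,-0.68,0,-0.0029,-0.0316,-0.0077,8.715,-0.793,0,-0.0033,-0.036,-0.0091,9.96,-0.906,0]
}}

```text
t: 10.35
tool_pos: [0.5455, -0.0252, 0.2007]
tool_rot: [-2.614, -0.002, -0.086]
force: [0.6, -0.1, -0.3]
gripper_width: 0.45
```

```bash
python3 - <<'E'
from h import *
s=r.get_state();print(s['t'],s['q'].round(3),s['tool_pos'].round(4),s['tool_rot'].round(3),s['force'].round(2))
i,im=cam('scene');np.save('s3.npy',im);hs=cv2.cvtColor(im,cv2.COLOR_RGB2HSV)
m=cv2.inRange(hs,(105,120,30),(130,255,255));m[:140]=0;m[250:]=0;m[:,:252]=0;m[:,310:]=0
n,l,st,_=cv2.connectedComponentsWithStats(m);k=1+np.argmax(st[1:,4]);c=np.argwhere(l==k)[:,::-1]
print(st[k],cv2.approxPolyDP(cv2.convexHull(c.astype(np.int32)),3,True)[:,0].tolist())
f=np.array([.5514,.0452]);x=np.array([-.0906,-.996]);y=np.array([.996,-.0906])
for d in(26,30,34):
  t=np.radians(d);P=lambda a,b,z:[*(f+x*(a*np.cos(t)+z*np.sin(t))+b*y),-a*np.sin(t)+z*np.cos(t)]
  print(d,proj(i,[P(0,-.05,0),P(0,.05,0),P(0,-.05,.22),P(0,.05,.22),P(-.08,.05,.22),P(-.08,.05,0)]).round(0).tolist())
E
```

```text
10.35 [ 0.24   0.525 -0.02   2.057 -0.758  0.794 -0.828] [ 0.5455 -0.0252  0.2007] [-2.614e+00 -2.000e-03 -8.600e-02] [ 0.6  -0.06 -0.28]
[ 252  178   43   52 1255] [[285, 229], [261, 220], [252, 209], [258, 179], [277, 180], [294, 208]]
26 [[260.0, 220.0], [286.0, 230.0], [242.0, 187.0], [271.0, 197.0], [283.0, 175.0], [296.0, 210.0]]
30 [[260.0, 220.0], [286.0, 230.0], [240.0, 192.0], [269.0, 202.0], [280.0, 178.0], [296.0, 209.0]]
34 [[260.0, 220.0], [286.0, 230.0], [238.0, 196.0], [267.0, 206.0], [278.0, 182.0], [295.0, 208.0]]
```

{"fn": "send_rows", "kwargs": {
  "deltas": [-0.0004,-0.0043,-0.0016,1.245,-0.113,0,-0.0008,-0.0087,-0.0033,2.49,-0.226,0,-0.0011,-0.013,-0.005,3.735,-0.34,0,-0.0015,-0.0172,-0.0069,4.98,-0.453,0,-0.0019,-0.0214,-0.0089,6.225,-0.566,0,-0.0023,-0.0256,-0.011,7.47,-0.68,0,-0.0026,-0.0297,-0.0131,8.715,-0.793,0,-0.003,-0.0338,-0.0153,9.96,-0.906,0]
}}

```text
t: 11.07
tool_pos: [0.5423, -0.0597, 0.185]
tool_rot: [-2.438, -0.003, -0.087]
force: [0.1, 0.3, -0.8]
gripper_width: 0.447
```

```bash
python3 - <<'E'
from h import *
s=r.get_state();print(s['t'],s['q'].round(3),s['tool_pos'].round(4),s['tool_rot'].round(3),s['force'].round(2))
E
```

```text
11.0667 [ 0.419  0.617 -0.083  2.031 -0.844  0.906 -0.636] [ 0.5423 -0.0597  0.185 ] [-2.438 -0.003 -0.087] [ 0.13  0.27 -0.81]
```

{"fn": "send_rows", "kwargs": {
  "deltas": [-0.0004,-0.004,-0.0024,1.245,-0.113,0,-0.0008,-0.008,-0.0048,2.49,-0.226,0,-0.0011,-0.0119,-0.0073,3.735,-0.34,0,-0.0015,-0.0158,-0.0098,4.98,-0.453,0,-0.0018,-0.0196,-0.0125,6.225,-0.566,0,-0.0022,-0.0233,-0.0153,7.47,-0.68,0,-0.0025,-0.027,-0.0181,8.715,-0.793,0,-0.0028,-0.0307,-0.0209,9.96,-0.906,0]
}}

```text
t: 11.73
tool_pos: [0.5395, -0.0903, 0.164]
tool_rot: [-2.263, -0.003, -0.088]
force: [0.2, 0.5, -1.1]
gripper_width: 0.447
```

```bash
python3 - <<'E'
from h import *
s=r.get_state();print(s['t'],s['q'].round(3),s['tool_pos'].round(4),s['tool_rot'].round(3),s['force'].round(2))
E
```

```text
11.7333 [ 0.556  0.731 -0.127  1.988 -0.884  1.025 -0.501] [ 0.5395 -0.0903  0.164 ] [-2.263 -0.003 -0.088] [ 0.24  0.46 -1.13]
```

{"fn": "send_rows", "kwargs": {
  "deltas": [-0.0003,-0.0035,-0.003,1.245,-0.113,0,-0.0007,-0.007,-0.0061,2.49,-0.226,0,-0.001,-0.0104,-0.0092,3.735,-0.34,0,-0.0013,-0.0138,-0.0124,4.98,-0.453,0,-0.0016,-0.017,-0.0157,6.225,-0.566,0,-0.0019,-0.0203,-0.0191,7.47,-0.68,0,-0.0022,-0.0234,-0.0225,8.715,-0.793,0,-0.0024,-0.0265,-0.026,9.96,-0.906,0]
}}

```text
t: 12.4
tool_pos: [0.5371, -0.1168, 0.138]
tool_rot: [-2.089, -0.004, -0.088]
force: [0.6, -0.3, -1.8]
gripper_width: 0.449
```

```bash
python3 - <<'E'
from h import *
s=r.get_state();print(s['t'],s['q'].round(3),s['tool_pos'].round(4),s['tool_rot'].round(3),s['force'].round(2))
i,im=cam('scene');c=im[110:310,140:390]
cv2.imwrite('pics/s4.png',cv2.cvtColor(cv2.resize(c,None,fx=3,fy=3),4))
E
```

```text
12.4 [ 0.661  0.86  -0.163  1.931 -0.895  1.144 -0.407] [ 0.5371 -0.1168  0.138 ] [-2.089 -0.004 -0.088] [ 0.61 -0.33 -1.8 ]
```

View pics/s4.png

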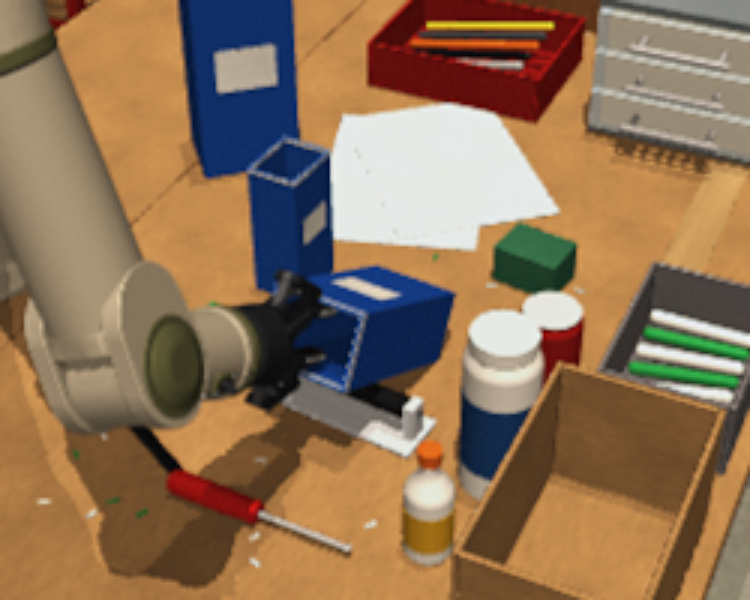

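Held close above the bar (9 pictures viewed so far). Easing the last few degrees.

{"fn": "send_rows", "kwargs": {
  "deltas": [-0.0001,-0.0012,-0.0014,0.498,-0.045,0,-0.0002,-0.0024,-0.0028,0.996,-0.09,0,-0.0003,-0.0036,-0.0043,1.494,-0.136,0,-0.0004,-0.0048,-0.0057,1.992,-0.181,0,-0.0006,-0.0059,-0.0072,2.49,-0.226,0,-0.0007,-0.0071,-0.0087,2.988,-0.272,0,-0.0008,-0.0083,-0.0102,3.486,-0.317,0,-0.0009,-0.0094,-0.0116,3.984,-0.362,0]
}}

```text
t: 13.12
tool_pos: [0.5362, -0.1259, 0.1266]
tool_rot: [-2.02, -0.004, -0.088]
force: [0.3, 0.9, -1.5]
gripper_width: 0.447
```

{"fn": "send_rows", "kwargs": {
  "deltas": [0,-0.0011,-0.0015,0.498,-0.045,0,-0.0001,-0.0022,-0.003,0.996,-0.09,0,-0.0002,-0.0033,-0.0045,1.494,-0.136,0,-0.0003,-0.0043,-0.006,1.992,-0.181,0,-0.0003,-0.0043,-0.006,1.992,-0.181,0]
}}

```text
t: 13.53
tool_pos: [0.5358, -0.1306, 0.1202]
tool_rot: [-1.985, -0.003, -0.089]
force: [0.6, 0.3, 0.9]
gripper_width: 0.449
```

```bash
cat > b.py <<'E'
from h import *
s=r.get_state();print(s['t'],s['q'].round(3),s['tool_pos'].round(4),s['tool_rot'].round(3),s['force'].round(2),s['wrist_torque'].round(3))
i,im=cam('scene');hs=cv2.cvtColor(im,cv2.COLOR_RGB2HSV)
m=cv2.inRange(hs,(105,120,30),(130,255,255));m[:190]=0;m[250:]=0;m[:,:244]=0;m[:,300:]=0
n,l,st,_=cv2.connectedComponentsWithStats(m);k=1+np.argmax(st[1:,4]);c=np.argwhere(l==k)[:,::-1]
print(st[k],cv2.approxPolyDP(cv2.convexHull(c.astype(np.int32)),2,True)[:,0].tolist())
f=np.array([.5514,.0452]);x=np.array([-.0906,-.996]);y=np.array([.996,-.0906])
for d in(62,66,70):
  t=np.radians(d);P=lambda a,b,z:[*(f+x*(a*np.cos(t)+z*np.sin(t))+b*y),-a*np.sin(t)+z*np.cos(t)]
  print(d,proj(i,[P(0,-.05,0),P(0,.05,0),P(0,-.05,.22),P(0,.05,.22),P(-.08,.05,.22),P(-.08,.05,0),P(-.08,-.05,0)]).round(0).tolist())
E
python3 b.py
```

```text
13.5333 [ 0.711  0.941 -0.182  1.891 -0.894  1.214 -0.368] [ 0.5358 -0.1306  0.1202] [-1.985 -0.003 -0.089] [0.63 0.28 0.93] [-0.961  0.096  0.091]
[ 244  190   47   55 1199] [[244, 190], [250, 190], [290, 208], [285, 229], [256, 244], [244, 214]]
62 [[260.0, 220.0], [286.0, 230.0], [226.0, 230.0], [254.0, 241.0], [261.0, 215.0], [291.0, 207.0], [265.0, 198.0]]
66 [[260.0, 220.0], [286.0, 230.0], [225.0, 234.0], [253.0, 246.0], [259.0, 220.0], [291.0, 207.0], [264.0, 198.0]]
70 [[260.0, 220.0], [286.0, 230.0], [224.0, 239.0], [252.0, 251.0], [257.0, 226.0], [290.0, 207.0], [264.0, 198.0]]
```

The load has gone from the fingers to the bar: force z moved from −1.8 to about +0.9 N, at roughly noise level. I narrow the fingers a little and withdraw along the bin's axis.

{"fn": "send_rows", "kwargs": {
  "deltas": [0,0,0,0,0,0,0,0,0,0,0,0,0,0,0,0,0,0,0,0,0,0,0,0,0,0,0,0,0,0],
  "gripper": 30
}}

```text
t: 14.0
tool_pos: [0.536, -0.1301, 0.1209]
tool_rot: [-1.986, -0.004, -0.089]
force: [-0.5, 0.5, -0.3]
gripper_width: 0.301
```

```bash
python3 b.py; python3 - <<'E'
from h import *
i,im=cam('scene');c=im[160:290,190:350]
cv2.imwrite('pics/s5.png',cv2.cvtColor(cv2.resize(c,None,fx=4.5,fy=4.5,interpolation=2),4))
E
```

```text
14.0 [ 0.71   0.94  -0.182  1.892 -0.894  1.213 -0.368] [ 0.536  -0.1301  0.1209] [-1.986 -0.004 -0.089] [-0.52  0.45 -0.34] [-0.915  0.062 -0.101]
[ 244  190   47   55 1199] [[244, 190], [250, 190], [290, 208], [285, 229], [256, 244], [244, 214]]
62 [[260.0, 220.0], [286.0, 230.0], [226.0, 230.0], [254.0, 241.0], [261.0, 215.0], [291.0, 207.0], [265.0, 198.0]]
66 [[260.0, 220.0], [286.0, 230.0], [225.0, 234.0], [253.0, 246.0], [259.0, 220.0], [291.0, 207.0], [264.0, 198.0]]
70 [[260.0, 220.0], [286.0, 230.0], [224.0, 239.0], [252.0, 251.0], [257.0, 226.0], [290.0, 207.0], [264.0, 198.0]]
```

View pics/s5.png

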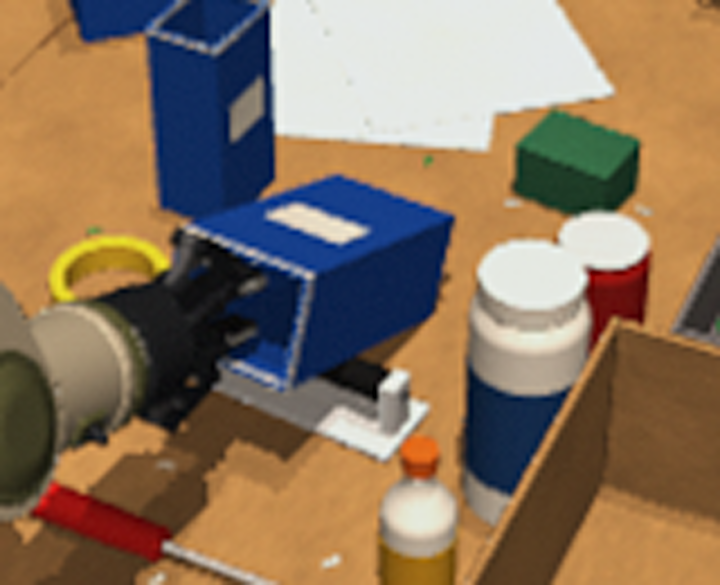

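Mask unchanged on release, so the bin rests on the bar by itself. Withdrawing.

{"fn": "send_rows", "kwargs": {
  "deltas": [-0.0005,-0.0055,0.0024,0,0,0,-0.001,-0.011,0.005,0,0,0,-0.002,-0.022,0.01,0,0,0,-0.003,-0.033,0.015,0,0,0,-0.004,-0.044,0.02,0,0,0,-0.0055,-0.06,0.027,0,0,0,-0.0075,-0.082,0.037,0,0,0,-0.01,-0.11,0.049,0,0,0]
}}

```text
t: 14.77
tool_pos: [0.5255, -0.2408, 0.1706]
tool_rot: [-1.985, -0.003, -0.087]
force: [0.2, 0.2, -1.0]
gripper_width: 0.3
```

{"fn": "send_rows", "kwargs": {
  "deltas": [0,-0.02,0.025,0,0,0,0,-0.04,0.05,0,0,0,0,-0.06,0.075,0,0,0,0,-0.08,0.1,0,0,0,0,-0.09,0.13,0,0,0,0,-0.1,0.16,0,0,0,0,-0.1,0.18,0,0,0,0,-0.1,0.18,0,0,0]
}}

```text
t: 15.43
tool_pos: [0.526, -0.3417, 0.3544]
tool_rot: [-1.99, -0.009, -0.09]
force: [0.4, 0.0, 0.6]
gripper_width: 0.298
```

```bash
python3 b.py; python3 - <<'E'
from h import *
i,im=cam('scene');j,tm=cam('top');f=lambda a:cv2.resize(a,None,fx=2.4,fy=3,interpolation=2)
c=np.hstack([cv2.resize(im[150:290,190:350],None,fx=2.4,fy=2.4,interpolation=2),cv2.resize(tm[110:250,200:360],None,fx=2.4,fy=2.4,interpolation=2)])
cv2.imwrite('pics/s6.png',cv2.cvtColor(c,4))
E
```

```text
15.4333 [ 0.873  0.764 -0.088  1.462 -0.744  1.775 -0.681] [ 0.526  -0.3417  0.3544] [-1.99  -0.009 -0.09 ] [0.36 0.   0.64] [-0.891  0.101 -0.075]
[ 244  190   47   55 1198] [[244, 190], [250, 190], [290, 208], [285, 229], [256, 244], [244, 214]]
62 [[260.0, 220.0], [286.0, 230.0], [226.0, 230.0], [254.0, 241.0], [261.0, 215.0], [291.0, 207.0], [265.0, 198.0]]
66 [[260.0, 220.0], [286.0, 230.0], [225.0, 234.0], [253.0, 246.0], [259.0, 220.0], [291.0, 207.0], [264.0, 198.0]]
70 [[260.0, 220.0], [286.0, 230.0], [224.0, 239.0], [252.0, 251.0], [257.0, 226.0], [290.0, 207.0], [264.0, 198.0]]
```

View pics/s6.png

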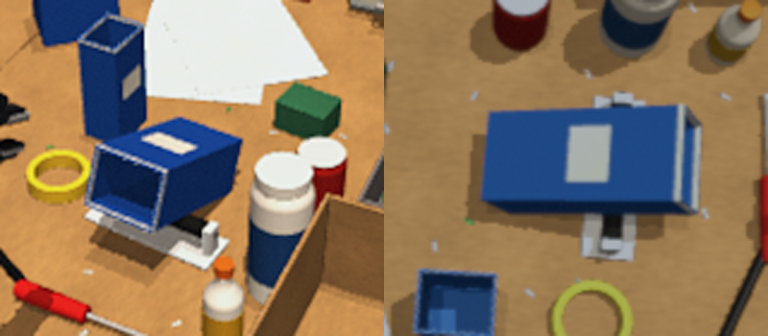

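```bash
python3 -c "
from workcell import r
print(r.close_job())"
```

```text
the job is handed in; nothing more can be done
None
```

The blue strip bin is tipped over and resting on the padded bar, with its mouth sticking out past the bar on the side it was tipped. I handed the job in at about 15.5 s of the 48 s allowed.

I put the two fingers inside the mouth with a few millimetres of play and tipped the bin about its foot edge. They held it from inside past the balance point. I kept going until the bar took the weight, at about 66° by my hand pose and geometry. Then I narrowed the fingers and drew the hand out along the bin's axis.

**Last checks**
- **Rest:** the bin's outline in the scene camera did not move when the fingers let go or when the hand left.
- **Foot:** its corners were within about 1 px of where they started.
- **Forces:** the readings stayed below about 2 N throughout.
- **Other objects:** those in view in the final pictures look undisturbed, and the hand was well clear.

**Less certain**
- **Rest angle:** it came out nearer 66° than the 70° you gave, which fits the bin standing close to the bar (about 155 mm).
- **Squareness:** I measured the bin about 1° off square to the bar and slightly off the bar's middle. I left both as they were so the foot would stay put.

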